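# Vent the glass-drying chest

## Task

Two freshly painted glass owls lie in the pulled-out tray of the drying chest: with the lid still shut, push the tray gently all the way home, then lift the blue lid (it has an orange tab at the front) until it stands half open, at 45 degrees, and hold it there so that the paint fumes can escape. The lid falls shut by itself, so finish while the gripper is still holding it steady at 45 degrees, with the tray still home. Never slam the tray or let the lid drop, keep both owls lying in the tray, and leave the jars, bottle, cap and brush where they stand.

Things in the scene. Friction and masses are not known exactly. Their poses are not given: they have to be found in the camera images.
- chest: fixed plywood drying chest with an open front, 200 deep (x) x 260 wide (y) x 108 mm high without the lid, 119 mm with it; origin at the centre of its underside; its front faces its own -x, roughly towards the robot, turned up to 0.22 rad
- lid: blue lid plate, 212 x 264 x 10 mm, 0.4 to 0.65 kg, hinged along the chest's far top edge, shut at the start; origin on the hinge line, plate towards its own -x. It turns freely and always falls shut when let go. An orange tab, 24 mm wide (y) and 12 mm thick, sticks out 54 mm from the middle of its front edge
- lid_tab (a point): point to grip: centre of the orange tab's thickness, on its midline, 238 mm from the hinge line, 26 mm out from the lid's front edge, about 115 mm above the table when shut. Free air under it and on both sides: pinched from above with a finger on each side it swivels between the pads as the lid turns; it can also be lifted from below
- lid_hinge (a point): middle of the hinge line, 108 mm above the table; the hinge line runs along the chest's y axis
- lid_angle (a joint): lid opening in rad: 0 shut, 0.785 at 45 degrees, stop at 1.35; as it grows the front edge rises and goes back towards the hinge
- tray_front (a point): point on the outer face of the tray's yellow front panel, middle of its width, 100 mm above the table (4 mm below the panel's top edge). The panel is flat, upright, 256 mm wide, from 4 to 104 mm above the table, and looks along the chest's -x; its dark slot is only painted. Push anywhere on it; 80 to 90 mm to one side of the middle a hand stays clear of the lid's tab
- tray_out (a joint): how far the tray is pulled out, in m: 0 home against its stop (panel against the chest's front), starts between 0.045 and 0.075; it slides along the chest's x with about 2 N of friction and stays where it is left
- tray_in (a point): centre of the tray's inner floor (moves with the tray), 15 mm above the table; the floor is about 170 x 218 mm with a 20 mm rim
- owl_orange: orange owl, free glass plaque, 86 x 48 x 8 mm, 60 g, lying in the tray, ears towards +x of its frame; origin at the centre of its underside
- owl_red: red owl, free glass plaque, 86 x 48 x 8 mm, 60 g, lying in the tray, ears towards +x of its frame; origin at the centre of its underside
- jar_orange: bystander: orange paint jar, 44 mm across, 75 mm high; origin under its centre
- jar_red: bystander: red paint jar, same size; origin under its centre
- jar_black: bystander: black paint jar, same size; origin under its centre
- turps: bystander: clear thinner bottle, 58 mm across, 150 mm high; origin under its centre
- cap_yellow: bystander: yellow screw cap, open side up, 38 mm across, 18 mm high; origin under its centre
- brush: bystander: artist's paint brush lying flat, 190 mm long, 8 mm thick, along its own x; origin under its middle

How it is judged:
On the way:
1. the tray is pushed fully home while the lid is still shut (value of joint tray_out below 0.006 m and value of joint lid_angle below 0.1 rad), for 0.2 s.
At the end, for the whole second after the job is handed in: The tray is within 6 mm of home, the lid stands at 45 degrees (0.785 rad) give or take 0.12 rad (7 degrees) and still (under 0.1 rad/s), carried by the gripper's fingers (over 0.5 N) and by no loose thing, and both owls lie flat on the tray's floor (value of joint tray_out below 0.006 m and value of joint lid_angle between 0.665 and 0.905 rad and velocity of joint lid_angle between -0.1 and 0.1 rad/s and contact force between the fingers and lid above 0.5 N and contact force between lid and jar_orange below 0.2 N and contact force between lid and jar_red below 0.2 N and contact force between lid and jar_black below 0.2 N and contact force between lid and turps below 0.2 N and contact force between lid and cap_yellow below 0.2 N and contact force between lid and brush below 0.2 N and contact force between lid and owl_orange below 0.2 N and contact force between lid and owl_red below 0.2 N and horizontal distance between each of owl_orange, owl_red and tray_in below 0.11 m and z of each of owl_orange, owl_red in the frame of tray_in below 0.012 m and angle between each of owl_orange, owl_red's own z axis and vertical below 0.2 rad); the arm keeps its last pose, push and grip.
It fails at once if the tray is slammed (pushed in faster than 0.45 m/s) (velocity of joint tray_out below -0.45 m/s).
It fails at once if the lid drops (closes faster than 1.5 rad/s) (velocity of joint lid_angle below -1.5 rad/s).
It fails at once if a jar, the bottle, the cap or the brush is moved more than 25 mm (distance of any of jar_orange, jar_red, jar_black, turps, cap_yellow, brush from where it was at the start of the episode above 0.025 m).
It fails at once if a jar or the bottle is tipped over (angle between any of jar_orange, jar_red, jar_black, turps's own z axis and vertical above 0.5 rad).
It also fails if it takes over 48 s, if anything falls off the work surface, if the arm or the gripper's body presses on something with over 40 N, if the wrist force passes 120 N, or if a joint passes its speed limit or range.

## Robot

A 7-joint arm with a two-finger parallel gripper is mounted at the origin on the work surface. World frame = base frame: x ahead of the robot, y to its left, z up, the work surface at z = 0. Lengths are in m, angles in rad, forces in N, time in s.
With the tool pointing down it reaches from about 0.425 to 1.025 m from the base axis. Payload 9.4 kg.
Tool frame: the origin (TCP) lies midway between the tips of the shut fingers; the grasp point (between the pads) lies 19 mm behind it (manip.pinch_z is the distance from the TCP to the grasp point, in m); z points along the fingers, y is the line along which they close (so a half turn about z gives the same grasp; the last joint's range is limited). The gripper opens to 93 mm and grips with 3 to 60 N. Pads are 15 mm wide; open, the fingers measure 128 mm over their backs; the gripper's body (75 mm by 188 mm) begins 65 mm behind the grasp point.
Start: joints at [-1.322, 0.599, -0.003, 1.599, 0.002, 0.943, -0.08], TCP at [0.232, 0.687, 0.219] pointing down, gripper open.
Joint ranges: [-2.57, 2.57], [-0.35, 1.97], [-1.29, 1.29], [0.11, 2.56], [-1.05, 4.19], [0.11, 1.86], [-2.63, 2.63]. Speed limits (rad/s): [2.22, 2.22, 3.01, 3.01, 3.14, 3.14, 3.14].

## Interface

Orientations are given as a rotation vector (axis times angle).
In Python, from plant import manip, cams, nets gives the robot as it stands. The module is installed in compiled form; this text tells all that it offers.
- The arm moves only by the shell command python3 -m crank 'ROWS' [FORCE]. ROWS is JSON, a list that holds one entry, the list of rows, each a list of 7 numbers: the closure, from -1 (fully open) to 1 (shut), then the shift along the tool's x, y, z each as a share of 15 cm, from -1 to 1, then the turn, a rotation vector about the tool's x, y, z each as a share of 360 degrees, from -1 to 1. In form: [[[grip, x, y, z, wx, wy, wz], ...]]. A call has 1 to 8 rows; each row is the pose to reach, as a shift and turn from the pose commanded when the call began, along the tool's axes at that moment, turning the shorter way round; what a row does not reach only later rows make up. A row lasts 1/8 s, in which the tool goes at most 62.5 mm and 10.7 degrees, less where a joint would pass 70% of its speed; a pose out of reach is approached as far as the arm can. A call with a number of a shift or a turn outside -1 to 1 is refused whole. A call with a gripper value outside its range is refused whole. The fingers move at their own pace and stop on an object; FORCE is the grip in N (left out, the last holds). Time passes only in rows, so rows that repeat a pose let the fingers close. It gives the time, the measured TCP pose, the force, the opening and the grip force at its end, in the units of the state.
- manip.observe(): the state, without advancing time (a new reading comes with each control period).
- cams.get_image(name): name is "scene" or "top"; returns the picture (400x640x3 uint8, blue, green, red); there is no depth.
- cams.get_calibration(name): a dict with "K" (3x3 intrinsics, pixels), "position" and "attitude" of the camera in the world. Camera axes: x right, y down, z forward; pixel columns grow to the right and rows downward; lengths in m; the calibration is good to about 2 mm. A picture is of the moment at which its call begins. get_calibration takes no time and is no camera call.
- manip.hand_in(): hands the job in; it is judged then, once.
Trained networks look in the newest picture that a camera, given by its name, has taken for a name from the list of things; names that differ only in an ending like _2 or _b are one class to them, and where a whole thing is asked for, a point or a joint stands for the part that bears it (a point fixed in the world has none). Each returns a list of dicts, best first, with "score" (0 to 1); they miss things now and then, are a little off and sometimes report something else, mostly with a low value. They report only what shows in the picture. A call takes as long as a camera call.
- nets.recognise(thing, camera): "point" ([column, row] in pixels, amid what is visible of it).
- nets.regions_of(thing, camera): "region" (400x640 bool, what is visible of it) and "point" ([column, row] in pixels, amid what is visible of it).
The state is a dict: "time": time; "qpos": joint angles; "qvel": joint speeds; "tau": joint torques, N m; "tcp_pos": TCP position; "tool_rot": TCP orientation; "wrist_force": force on the tool from outside, world axes, zero at the start; "torque": the same for the moment, N m; "width": finger opening in m; "grip_force": force on a finger pad.
Only numpy, scipy, OpenCV 4.12 (cv2) and the standard library are available. Lean on these libraries where they do the work, as an engineer would, in place of code of your own. Each camera call takes 0.05 s, during which the arm holds its last target. There are 200 camera calls.

## Working session

There is one attempt and no reset: what is moved stays moved. The work goes in short steps, Python scripts to look and compute and a shell command to move; the robot and the scene stay as the last step left them, time stands still between calls to the robot, and variables do not carry over. Pictures are saved under pics/ and viewed, at most 10 in all, crops included, and the job is handed in when it is done.

```bash
mkdir -p pics
python3 - <<'E'
from plant import manip, cams, nets
import cv2, numpy as np
s=manip.observe(); print({k:np.round(v,3) for k,v in s.items()})
for c in("scene","top"):
    cv2.imwrite(f"pics/{c}0.png",cams.get_image(c)); k=cams.get_calibration(c); print(c,k)
    for t in("lid_tab","lid","tray_front","chest","jar_orange","jar_red","jar_black","turps","cap_yellow","brush","owl_orange","owl_red"):
        print(t,[(np.round(d["point"]),round(d["score"],2)) for d in nets.recognise(t,c)[:2]])
E
```

```text
{'time': np.float64(0.0), 'qpos': array([-1.322,  0.6  , -0.003,  1.6  ,  0.002,  0.943, -0.08 ]), 'qvel': array([-0.   , -0.002, -0.002, -0.002,  0.001, -0.001,  0.002]), 'tau': array([ 1.0000e-03, -7.6507e+01,  1.4980e+00, -2.5234e+01, -5.2000e-02,
        1.7000e-02,  0.0000e+00]), 'tcp_pos': array([0.232, 0.686, 0.218]), 'tool_rot': array([-5.09e-01, -3.10e+00,  2.00e-03]), 'wrist_force': array([-0.708,  0.008, -0.045]), 'torque': array([-0.015, -0.004,  0.019]), 'grip_force': np.float64(0.0), 'width': np.float64(0.093)}
scene {'K': array([[476.80842849,   0.        , 318.71232363],
       [  0.        , 476.80842849, 207.02029109],
       [  0.        ,   0.        ,   1.        ]]), 'position': array([1.1872012 , 0.48755054, 0.82267788]), 'attitude': array([-1.1814638 , -2.33965963,  1.00223511])}
lid_tab [(array([309., 205.]), 0.86), (array([365., 180.]), 0.65)]
lid [(array([310., 205.]), 0.62)]
tray_front [(array([362., 181.]), 0.6)]
chest [(array([318., 217.]), 0.56)]
jar_orange [(array([404., 244.]), 0.84), (array([263., 165.]), 0.17)]
jar_red [(array([372., 272.]), 0.66)]

[... 277 characters left out ...]
 , 318.89594547],
       [  0.        , 516.32736603, 199.06325594],
       [  0.        ,   0.        ,   1.        ]]), 'position': array([0.49179648, 0.05671658, 1.40611386]), 'attitude': array([-2.15181213,  2.19154794, -0.13205186])}
lid_tab [(array([331., 212.]), 0.8)]
lid [(array([331., 207.]), 0.77)]
tray_front [(array([326., 262.]), 0.77), (array([329., 208.]), 0.36)]
chest [(array([329., 222.]), 0.76)]
jar_orange [(array([258., 240.]), 0.82)]
jar_red [(array([257., 204.]), 0.64)]
jar_black [(array([408., 237.]), 0.73)]
turps [(array([406., 205.]), 0.84), (array([332., 206.]), 0.24)]
cap_yellow [(array([228., 245.]), 0.6)]
brush [(array([424., 229.]), 0.76)]
owl_orange []
owl_red []
```

View pics/scene0.png

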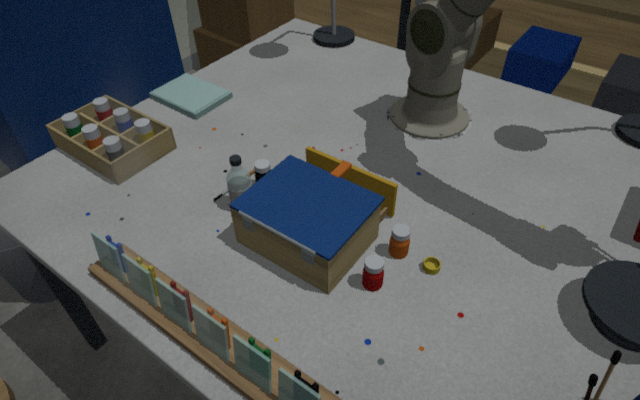

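View pics/top0.png

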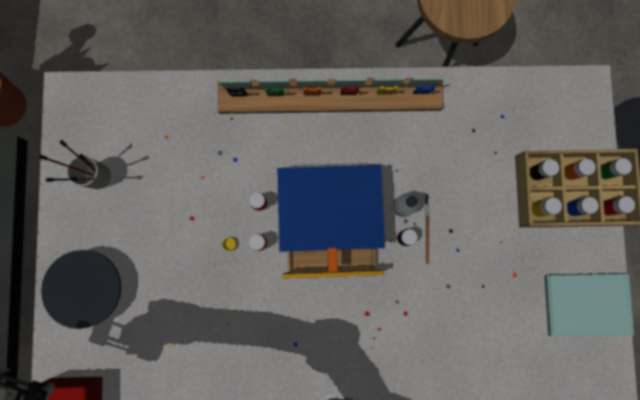

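The scene view shows the shut lid, with its tab near (340,170), and the yellow panel near (362,185). In the top view the lid spans (278–385,165–250), the tab is at (332,260) and the panel runs along (283–383,275). Jars stand on both sides of the chest. Next I'll measure these.

```bash
cat > h.py <<'E'
import numpy as np, cv2
from scipy.spatial.transform import Rotation as R
from plant import manip, cams, nets
C={c:cams.get_calibration(c) for c in("scene","top")}
def proj(p,c):
    k=C[c]; q=R.from_rotvec(k["attitude"]).inv().apply(np.atleast_2d(p)-k["position"]); q=q@k["K"].T
    return q[:,:2]/q[:,2:]
def ray(u,c):
    k=C[c]; d=np.linalg.inv(k["K"])@[u[0],u[1],1]; return k["position"],R.from_rotvec(k["attitude"]).apply(d)
def atz(u,z,c):
    o,d=ray(u,c); return o+d*(z-o[2])/d[2]
def tri(ut,us):
    A=[];b=[]
    for u,c in((ut,"top"),(us,"scene")):
        o,d=ray(u,c); d/=np.linalg.norm(d); P=np.eye(3)-np.outer(d,d); A.append(P); b.append(P@o)
    return np.linalg.lstsq(np.vstack(A),np.hstack(b),rcond=None)[0]
E
python3 - <<'E'
from h import *
np.set_printoptions(precision=4,suppress=True)
for c in C: print(c,"tcp,base",proj([[.232,.686,.218],[0,0,0]],c))
reg={}
for c in C:
    im=cv2.imread(f"pics/{c}0.png"); hsv=cv2.cvtColor(im,cv2.COLOR_BGR2HSV)
    lo=(slice(150,300),slice(220,420))
    def m(a,b):
        x=cv2.inRange(hsv,a,b); y=np.zeros_like(x); y[lo]=x[lo]
        n,l,st,ce=cv2.connectedComponentsWithStats(y); i=[j for j in np.argsort(-st[:,4]) if j][:3]
        return l,[(j,st[j]) for j in i]
    for n,a,b in(("blue",(100,140,50),(125,255,255)),("orange",(5,190,120),(14,255,255)),("yellow",(16,170,100),(28,255,255))):
        l,s=m(a,b); print(c,n,[list(x[1]) for x in s])
        k=(l==s[0][0]).astype(np.uint8)
        r=cv2.minAreaRect(cv2.findNonZero(k)); print(" rect",r, cv2.boxPoints(r).round(1).tolist())
        h=cv2.convexHull(cv2.findNonZero(k)); e=.02*cv2.arcLength(h,True); print(" poly",cv2.approxPolyDP(h,e,True)[:,0].tolist())
    d=cv2.resize(im[140:300,200:440],None,fx=3.3,fy=3.3,interpolation=cv2.INTER_CUBIC); cv2.imwrite(f"pics/{c}0z.png",np.clip(d*1.5,0,255).astype(np.uint8))
E
```

```text
scene tcp,base [[723.1964 193.4618]
 [428.5648 115.9503]]
top tcp,base [[ 30.7436 378.6561]
 [337.7319 444.737 ]]
scene blue [[np.int32(230), np.int32(156), np.int32(154), np.int32(105), np.int32(8277)], [np.int32(417), np.int32(172), np.int32(3), np.int32(3), np.int32(6)]]
 rect ((306.56298828125, 201.48187255859375), (131.56761169433594, 81.81920623779297), 28.940013885498047) [[229.1999969482422, 205.5], [268.79998779296875, 133.8000030517578], [383.8999938964844, 197.5], [344.29998779296875, 269.1000061035156]]
 poly [[383, 197], [328, 260], [230, 205], [289, 156]]
scene orange [[np.int32(331), np.int32(162), np.int32(20), np.int32(14), np.int32(80)], [np.int32(338), np.int32(167), np.int32(2), np.int32(2), np.int32(3)], [np.int32(406), np.int32(242), np.int32(3), np.int32(2), np.int32(3)]]
 rect ((340.9918212890625, 168.59014892578125), (7.5541768074035645, 19.717679977416992), 50.19443130493164) [[331.0, 172.0], [346.1000061035156, 159.39999389648438], [351.0, 165.1999969482422], [335.79998779296875, 177.8000030517578]]
 poly [[350, 164], [339, 175], [335, 175], [331, 172], [34
[... 900 characters left out ...]
78, 169], [379, 165]]
top orange [[np.int32(328), np.int32(249), np.int32(9), np.int32(23), np.int32(197)]]
 rect ((332.0, 260.0), (22.0, 8.0), 90.0) [[328.0, 249.0], [336.0, 249.0], [336.0, 271.0], [328.0, 271.0]]
 poly [[335, 271], [329, 270], [329, 249], [336, 250]]
top yellow [[np.int32(283), np.int32(271), np.int32(100), np.int32(7), np.int32(362)], [np.int32(225), np.int32(238), np.int32(11), np.int32(12), np.int32(97)]]
 rect ((332.50830078125, 273.73187255859375), (3.854684829711914, 99.11537170410156), 87.95458984375) [[282.8999938964844, 273.6000061035156], [382.0, 270.0], [382.1000061035156, 273.8999938964844], [283.1000061035156, 277.3999938964844]]
 poly [[382, 271], [283, 276]]
```

View pics/top0z.png

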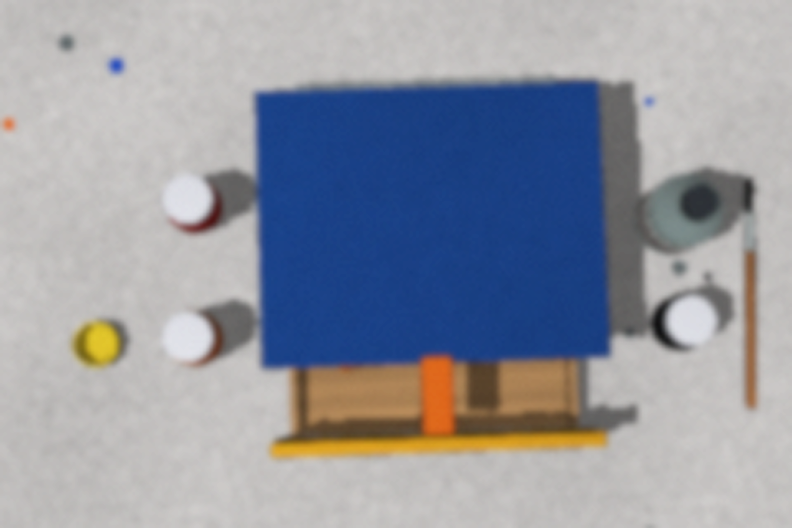

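View pics/scene0z.png

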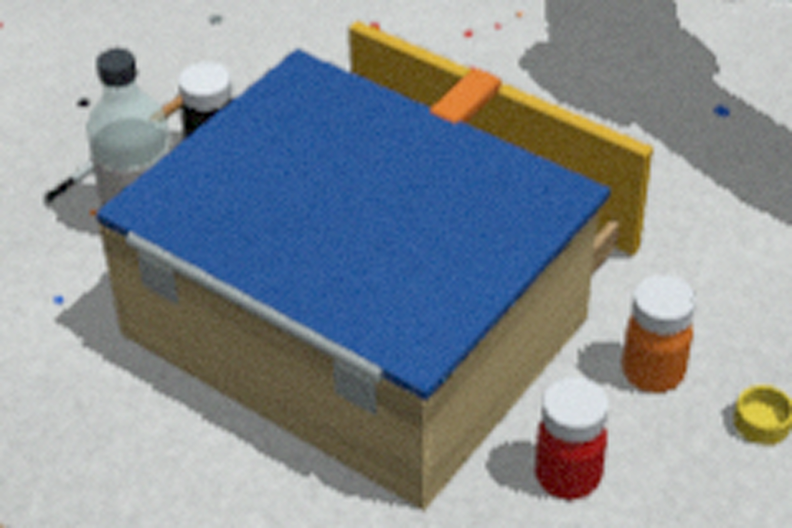

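Run:
```python
from h import *
np.set_printoptions(precision=4,suppress=True)
z=lambda a,b:np.array([200+a/3.3-.35,140+b/3.3-.35])
L={"FL":((264,367),(609,190)),"FR":((609,354),(297,50)),"BL":((256,93),(430,390)),"BR":((598,81),(98,215)),
"pL":((272,447),(651,150)),"pR":((606,433),(353,24)),"tabendL":((422,433),(500,78)),"tabendR":((454,433),(472,69)),"tabrootmid":((437,355),(447,115))}
W={}
for k,(t,s) in L.items():
    zz=.104 if k[0]=='p' else .121 if k[0]=='t' else .119
    W[k]=atz(z(*t),zz,"top"); print(k,tri(z(*t),z(*s)),W[k],atz(z(*s),zz,"scene"))
r=W["FL"]-W["FR"]; r2=W["BL"]-W["BR"]
print("yaw",np.arctan2(-r[0],r[1]),np.arctan2(-r2[0],r2[1]), np.linalg.norm(r),np.linalg.norm(r2))
# jars
P={"jo":((190,337),(663,290),.075),"jr":((190,200),(575,398),.075),"jb":((690,320),(205,80),.075),"turps":((700,203),(117,60),.15)}
for k,(t,s,h) in P.items(): print(k,tri(z(*t),z(*s)),atz(z(*t),h,"top"),atz(z(*s),h,"scene"))
s=manip.observe(); print(R.from_rotvec(s["tool_rot"]).as_matrix())
```

```text
FL [0.5046 0.138  0.1164] [0.5043 0.1383 0.119 ] [0.5073 0.1389 0.119 ]
FR [ 0.5096 -0.1223  0.1175] [ 0.5092 -0.1215  0.119 ] [ 0.5114 -0.1216  0.119 ]
BL [0.7127 0.1426 0.118 ] [0.7128 0.1421 0.119 ] [0.7132 0.1434 0.119 ]
BR [ 0.7183 -0.1203  0.1151] [ 0.7177 -0.1199  0.119 ] [ 0.7207 -0.1168  0.119 ]
pL [0.444  0.1343 0.1059] [0.4442 0.1338 0.104 ] [0.4416 0.1339 0.104 ]
pR [ 0.4497 -0.119   0.1058] [ 0.4498 -0.1194  0.104 ] [ 0.4477 -0.1203  0.104 ]
tabendL [0.454  0.0191 0.1213] [0.453  0.0207 0.121 ] [0.4546 0.0173 0.121 ]
tabendR [ 0.4535 -0.005   0.1179] [ 0.4525 -0.0033  0.121 ] [ 0.4578 -0.0045  0.121 ]
tabrootmid [0.5101 0.0093 0.1212] [0.5109 0.0082 0.121 ] [0.5093 0.0103 0.121 ]
yaw 0.01867139220569688 0.01865923929492754 0.25983400336667767 0.2620715450862657
jo [0.5293 0.1973 0.0789] [0.5291 0.1983 0.075 ] [0.5262 0.1952 0.075 ]
jr [0.6364 0.1974 0.0749] [0.6362 0.1976 0.075 ] [0.6367 0.1972 0.075 ]
jb [ 0.536  -0.1933  0.0734] [ 0.535  -0.1919  0.075 ] [ 0.538  -0.1931  0.075 ]
turps [ 0.6201 -0.1898  0.1481] [ 0.6192 -0.1886  0.15  ] [ 0.6222 -0.189   0.15  ]
[[-0.9474  0.32    0.    ]
 [ 0.32    0.9474 -0.    ]
 [-0.     -0.     -1.    ]]
```

```bash
cat >> h.py <<'E'
YAW=.0187
XC=np.array([np.cos(YAW),np.sin(YAW),0]);YC=np.array([-XC[1],XC[0],0])
RT=np.stack([-XC,YC,[0,0,-1.]],1)
def row(target,Rt=RT,frm=None):
    s=manip.observe(); R0=R.from_rotvec(s["tool_rot"]).as_matrix(); p=s["tcp_pos"] if frm is None else np.array(frm)
    print("tcp",s["tcp_pos"].round(4),"F",s["wrist_force"].round(1),"w",round(float(s["width"]),4),"gf",round(float(s["grip_force"]),1),"t",round(float(s["time"]),2))
    print("shift",(R0.T@(np.array(target)-p)/.15).round(3),"turn",(R.from_matrix(R0.T@Rt).as_rotvec()/2/np.pi).round(4))
E
python3 - <<'E'
from h import *
print(tri((81,288),(650,308)), [atz((81,288),z,"top").round(3) for z in(0,.1,.2)],[atz((588,300),z,"scene").round(3) for z in(0,.1,.2)],[atz((121,288),z,"top").round(3) for z in(0,.1,.2)])
row([.41,.1,.25])
E
```

```text
[0.41804174 0.66160614 0.05236893] [array([0.417, 0.678, 0.   ]), array([0.422, 0.633, 0.1  ]), array([0.427, 0.589, 0.2  ])] [array([0.414, 0.576, 0.   ]), array([0.508, 0.565, 0.1  ]), array([0.602, 0.554, 0.2  ])] [array([0.415, 0.571, 0.   ]), array([0.42 , 0.535, 0.1  ]), array([0.426, 0.498, 0.2  ])]
tcp [0.232  0.6869 0.2186] F [-0.5 -0.1 -0.5] w 0.0932 gf 0.0 t 1.3
shift [-2.376 -3.327 -0.209] turn [-0.      0.     -0.0548]
```

```bash
python3 -m crank '[[[1,-0.7,-1,-0.2,0,0,-0.0548],[1,-0.7,-1,-0.2,0,0,-0.0548],[1,-0.7,-1,-0.2,0,0,-0.0548],[1,-0.7,-1,-0.2,0,0,-0.0548]]]' 20
python3 -m crank '[[[1,-0.28,-0.92,0,0,0,0],[1,-0.28,-0.92,0,0,0,0],[1,-0.28,-0.92,0,0,0,0]]]'
python3 -c "
from h import *
row([.41,.1,.25])"
```

```text
time: 1.8
tcp_pos: [0.2861, 0.507, 0.2499]
tool_rot: [-0.02, 3.14, -0.001]
wrist_force: [-0.5, 0.9, 0.3]
width: 0.0572
grip_force: 0.0
time: 2.17
tcp_pos: [0.329, 0.3715, 0.2487]
tool_rot: [-0.024, 3.141, -0.001]
wrist_force: [0.1, 0.4, 0.7]
width: 0.0275
grip_force: 0.0
tcp [0.329  0.3715 0.2487] F [0.1 0.4 0.7] w 0.0275 gf 0.0 t 2.17
shift [-0.512 -1.818 -0.007] turn [-0.0001  0.     -0.0005]
```

```bash
python3 -m crank '[[[1,-0.26,-0.91,0,0,0,0],[1,-0.26,-0.91,0,0,0,0],[1,-0.26,-0.91,0,0,0,0]]]'
python3 -m crank '[[[1,-0.26,-0.91,0,0,0,0],[1,-0.26,-0.91,0,0,0,0],[1,-0.26,-0.91,0,0,0,0],[1,-0.26,-0.91,0,0,0,0]]]'
python3 -m crank '[[[1,0,0,0.5,0,0,0],[1,0,0,0.7,0,0,0],[1,0,0,0.7,0,0,0],[1,0,0,0.7,0,0,0]]]'
python3 -c "
from h import *
row([.412,.1,.06])"
```

```text
time: 2.55
tcp_pos: [0.3705, 0.2362, 0.2488]
tool_rot: [-0.024, 3.141, -0.0]
wrist_force: [0.6, 0.5, -0.5]
width: 0.001
grip_force: 0.0
time: 3.05
tcp_pos: [0.4121, 0.1026, 0.2488]
tool_rot: [-0.027, 3.141, 0.001]
wrist_force: [-0.5, 0.5, -0.1]
width: 0.0005
grip_force: 0.0
time: 3.55
tcp_pos: [0.4117, 0.1038, 0.1445]
tool_rot: [-0.032, 3.141, 0.001]
wrist_force: [1.1, -0.2, 0.4]
width: 0.0004
grip_force: 0.0
tcp [0.4117 0.1038 0.1445] F [ 1.1 -0.2  0.4] w 0.0004 gf 0.0 t 3.55
shift [-0.001 -0.025  0.563] turn [0.0001 0.0001 0.0002]
```

```bash
python3 -m crank '[[[1,0,-0.08,0.3,0,0,0],[1,0,-0.08,0.56,0,0,0],[1,0,-0.08,0.56,0,0,0],[1,0,-0.08,0.56,0,0,0]]]'
python3 -m crank '[[[1,-0.05,0,0,0,0,0],[1,-0.1,0,0,0,0,0],[1,-0.15,0,0,0,0,0],[1,-0.2,0,0,0,0,0],[1,-0.25,0,0,0,0,0],[1,-0.3,0,0,0,0,0],[1,-0.35,0,0,0,0,0],[1,-0.4,0,0,0,0,0]]]'
python3 -m crank '[[[1,-0.03,0,0,0,0,0],[1,-0.06,0,0,0,0,0],[1,-0.09,0,0,0,0,0]]]'
```

```text
time: 4.05
tcp_pos: [0.4122, 0.091, 0.0613]
tool_rot: [-0.029, 3.14, 0.001]
wrist_force: [-0.7, 0.2, -0.3]
width: 0.0001
grip_force: 0.0
time: 5.05
tcp_pos: [0.4717, 0.0914, 0.0595]
tool_rot: [0.029, -3.141, 0.0]
wrist_force: [-2.9, -0.6, 1.1]
width: 0.0006
grip_force: 1.1
time: 5.42
tcp_pos: [0.4849, 0.0916, 0.0596]
tool_rot: [0.029, -3.141, 0.0]
wrist_force: [-2.4, -2.9, -0.7]
width: 0.0001
grip_force: 1.0
```

Contact shows as about 2.5 N of friction. I'll go on in small steps to the stop.

```bash
python3 -m crank '[[[1,-0.02,0,0,0,0,0],[1,-0.04,0,0,0,0,0],[1,-0.06,0,0,0,0,0],[1,-0.08,0,0,0,0,0]]]'
python3 -m crank '[[[1,-0.02,0,0,0,0,0],[1,-0.04,0,0,0,0,0]]]'
```

```text
time: 5.92
tcp_pos: [0.4964, 0.092, 0.0596]
tool_rot: [0.029, -3.14, 0.0]
wrist_force: [-10.7, 0.7, 6.3]
width: 0.0004
grip_force: 5.4
time: 6.18
tcp_pos: [0.4959, 0.0919, 0.0594]
tool_rot: [0.031, -3.129, 0.003]
wrist_force: [-28.0, 1.9, 23.6]
width: 0.0004
grip_force: 13.9
```

```bash
python3 -m crank '[[[1,0,0,0,0,0,0],[1,0.2,0,0,0,0,0],[1,0.4,0,0,0,0,0],[1,0.4,0,0,0,0,0]]]'
python3 -m crank '[[[-1,0,0,-0.5,0,0,0],[-1,0,0,-1,0,0,0],[-1,0,0,-1,0,0,0],[-1,0,0,-1,0,0,0]]]'
python3 - <<'E'
from h import *
im=cams.get_image("top"); cv2.imwrite("pics/top1.png",np.clip(cv2.resize(im[140:300,200:440],None,fx=3.3,fy=3.3,interpolation=cv2.INTER_CUBIC)*1.5,0,255).astype(np.uint8))
im=cams.get_image("scene"); cv2.imwrite("pics/scene1.png",np.clip(cv2.resize(im[140:300,200:440],None,fx=3.3,fy=3.3,interpolation=cv2.INTER_CUBIC)*1.5,0,255).astype(np.uint8))
row([.480,.008,.2])
E
```

```text
time: 6.68
tcp_pos: [0.4417, 0.0913, 0.0599]
tool_rot: [0.031, -3.141, -0.0]
wrist_force: [0.3, 0.2, -1.0]
width: 0.0002
grip_force: 0.0
time: 7.18
tcp_pos: [0.4454, 0.0917, 0.212]
tool_rot: [-0.029, 3.135, 0.003]
wrist_force: [0.3, -0.4, 0.2]
width: 0.0359
grip_force: 0.0
tcp [0.4436 0.0912 0.2096] F [0.7 0.4 0. ] w 0.044 gf 0.0 t 7.28
shift [-0.232 -0.559  0.064] turn [ 0.0001  0.0002 -0.    ]
```

View pics/top1.png

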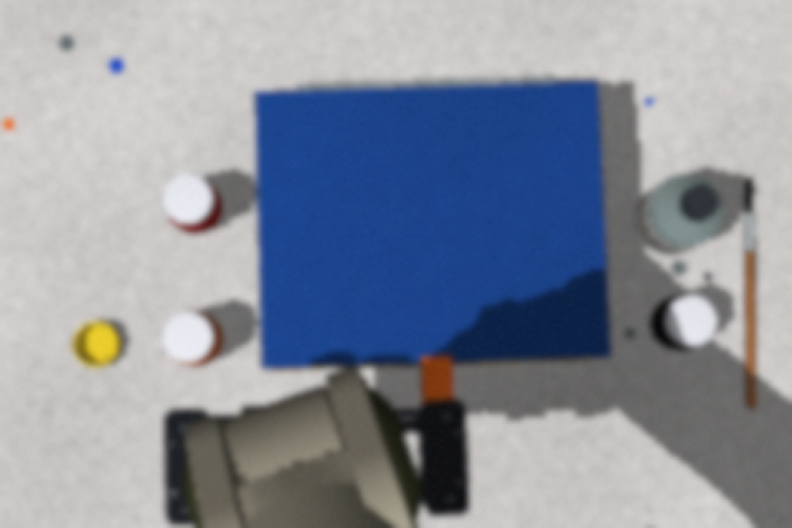

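View pics/scene1.png

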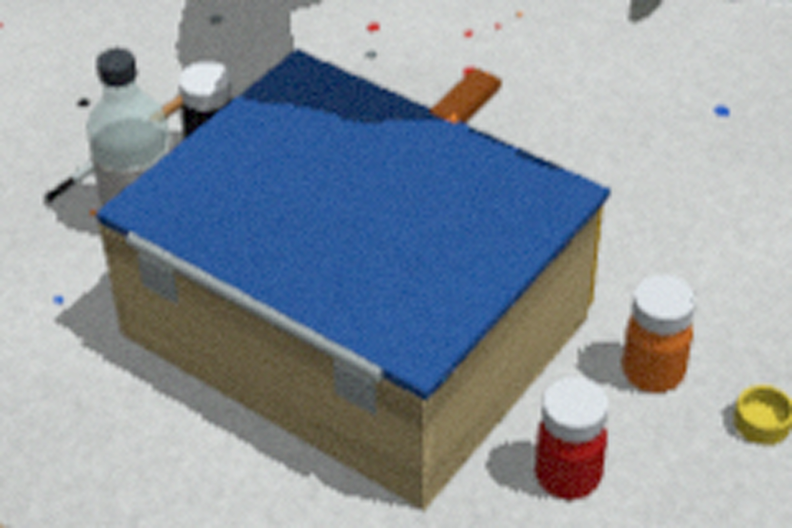

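The tray is home, with the panel flush under the lid in both views, and the lid and bystanders haven't moved. Next I'll grip the tab.

```bash
python3 -m crank '[[[-1,-0.23,-0.56,0,0,0,0],[-1,-0.23,-0.56,0,0,0,0],[-1,-0.23,-0.56,0,0,0,0],[-1,-0.23,-0.56,0,0,0,0]]]'
python3 -m crank '[[[-1,0,0,0.3,0,0,0],[-1,0,0,0.6,0,0,0],[-1,0,0,0.75,0,0,0],[-1,0,0,0.75,0,0,0],[-1,0,0,0.75,0,0,0]]]'
python3 -c "
from h import *
row([.480,.008,.096])"
```

```text
time: 7.78
tcp_pos: [0.4784, 0.0083, 0.2086]
tool_rot: [0.03, -3.139, -0.0]
wrist_force: [-0.2, -0.1, 0.0]
width: 0.0839
grip_force: 0.0
time: 8.4
tcp_pos: [0.479, 0.0084, 0.0977]
tool_rot: [-0.031, 3.141, 0.0]
wrist_force: [-0.1, 0.3, -0.2]
width: 0.093
grip_force: 0.0
tcp [0.479  0.0084 0.0977] F [-0.1  0.3 -0.2] w 0.093 gf 0.0 t 8.4
shift [-0.006 -0.003  0.011] turn [0.     0.     0.0001]
```

```bash
python3 -m crank '[[[1,0,0,0.01,0,0,0],[1,0,0,0.01,0,0,0],[1,0,0,0.01,0,0,0],[1,0,0,0.01,0,0,0],[1,0,0,0.01,0,0,0],[1,0,0,0.01,0,0,0],[1,0,0,0.01,0,0,0],[1,0,0,0.01,0,0,0]]]' 25
python3 - <<'E'
from h import *
im=cams.get_image("scene"); cv2.imwrite("pics/scene2.png",np.clip(cv2.resize(im[60:260,220:460],None,fx=2.9,fy=2.9,interpolation=cv2.INTER_CUBIC)*1.5,0,255).astype(np.uint8))
s=manip.observe(); p=s["tcp_pos"]
row([.48,.008,.096])
R0=R.from_rotvec(s["tool_rot"]).as_matrix()
for t in np.array([6,12,18,24,30,36,41,45])*np.pi/180:
    f=lambda t:(-.238*np.cos(t)+.007*np.sin(t))*XC+np.array([0,0,.238*np.sin(t)+.007*np.cos(t)])
    print(round(t,2),(R0.T@(f(t)-f(0))/.15).round(3))
E
```

```text
time: 9.4
tcp_pos: [0.4789, 0.0069, 0.0956]
tool_rot: [0.028, -3.141, 0.001]
wrist_force: [1.5, -3.7, 0.5]
width: 0.0234
grip_force: 25.0
tcp [0.4789 0.0069 0.0956] F [ 0.6 -5.1  0.4] w 0.024 gf 25.0 t 9.45
shift [-0.008  0.007 -0.003] turn [-0.0001 -0.     -0.0002]
0.1 [-0.014 -0.    -0.166]
0.21 [-0.044 -0.    -0.329]
0.31 [-0.092 -0.    -0.488]
0.42 [-0.156 -0.    -0.641]
0.52 [-0.236 -0.    -0.787]
0.63 [-0.33  -0.    -0.924]
0.72 [-0.42 -0.   -1.03]
0.79 [-0.498 -0.    -1.108]
```

View pics/scene2.png

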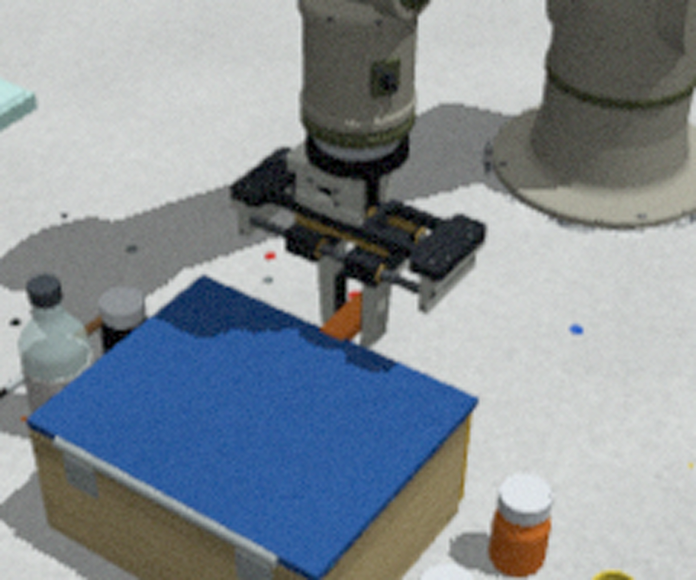

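The tab sits between the pads, 24 mm wide and gripped at 25 N. I'll lift it along the hinge arc.

```bash
python3 -m crank '[[[1,-0.005,-0.01,-0.083,0,0,0],[1,-0.014,-0.01,-0.166,0,0,0],[1,-0.027,-0.01,-0.248,0,0,0],[1,-0.044,-0.01,-0.329,0,0,0],[1,-0.066,-0.01,-0.41,0,0,0],[1,-0.092,-0.01,-0.488,0,0,0],[1,-0.123,-0.01,-0.565,0,0,0],[1,-0.156,-0.01,-0.641,0,0,0]]]' 30
python3 -c "
from h import *
row([.4789+.0747,.0083,.0956+.1662])"
```

```text
time: 10.45
tcp_pos: [0.5025, 0.0072, 0.1927]
tool_rot: [-0.03, 3.141, 0.001]
wrist_force: [2.5, 5.1, -4.9]
width: 0.0237
grip_force: 30.0
tcp [0.5025 0.0072 0.1927] F [ 2.5  5.1 -4.9] w 0.0237 gf 30.0 t 10.45
shift [-0.341  0.001 -0.461] turn [0.0001 0.     0.    ]
```

```bash
python3 -m crank '[[[1,-0.039,0.004,-0.074,0,0,0],[1,-0.08,0.004,-0.146,0,0,0],[1,-0.126,0.004,-0.216,0,0,0],[1,-0.174,0.004,-0.283,0,0,0],[1,-0.226,0.004,-0.347,0,0,0],[1,-0.281,0.004,-0.408,0,0,0],[1,-0.342,0.004,-0.467,0,0,0],[1,-0.342,0.004,-0.467,0,0,0]]]'
python3 -m crank '[[[1,0,0,0,0,0,0],[1,0,0,0,0,0,0],[1,0,0,0,0,0,0],[1,0,0,0,0,0,0]]]'
python3 - <<'E'
from h import *
im=cams.get_image("scene"); I=np.clip(cv2.resize(im[60:260,200:440],None,fx=2.9,fy=2.9,interpolation=cv2.INTER_CUBIC)*1.5,0,255).astype(np.uint8)
# overlay expected lid top outline for 38,45,52 deg; hinge from the front edge
H=np.array([.7175,.0115,.108])
for a,col in((38,(0,0,255)),(45,(0,255,0)),(52,(0,255,255))):
    t=np.radians(a); P=[H+(x*np.cos(t)+.011*np.sin(t))*XC+y*YC+np.array([0,0,-x*np.sin(t)+.011*np.cos(t)]) for x,y in((0,.132),(-.212,.132),(-.212,-.132),(0,-.132))]
    cv2.polylines(I,[((proj(P,"scene")-[200,60])*2.9).astype(np.int32)],True,col,1)
cv2.imwrite("pics/scene3.png",I)
top=cams.get_image("top"); cv2.imwrite("pics/top3.png",top)
row([.4789+.0747,.0083,.0956+.1662])
s=manip.observe(); g=s["tcp_pos"]-s["tool_rot"]*0+np.array([0,0,.019])-H; print("angle",np.degrees(np.arctan2(g[2],-g@XC)-np.arctan2(.007,.238)),"r",np.hypot(g[2],g@XC))
E
```

```text
time: 11.45
tcp_pos: [0.5541, 0.008, 0.2625]
tool_rot: [-0.029, 3.141, -0.0]
wrist_force: [-4.1, 2.7, 1.6]
width: 0.0236
grip_force: 30.0
time: 11.95
tcp_pos: [0.5534, 0.008, 0.2618]
tool_rot: [0.029, -3.141, 0.0]
wrist_force: [-4.5, 0.6, 2.9]
width: 0.0237
grip_force: 30.0
tcp [0.5535 0.008  0.2619] F [-5.3  0.1  3.3] w 0.0239 gf 30.0 t 12.05
shift [-0.001  0.002  0.001] turn [-0. -0. -0.]
angle 44.81533417298234 r 0.23835205798532477
```

View pics/scene3.png

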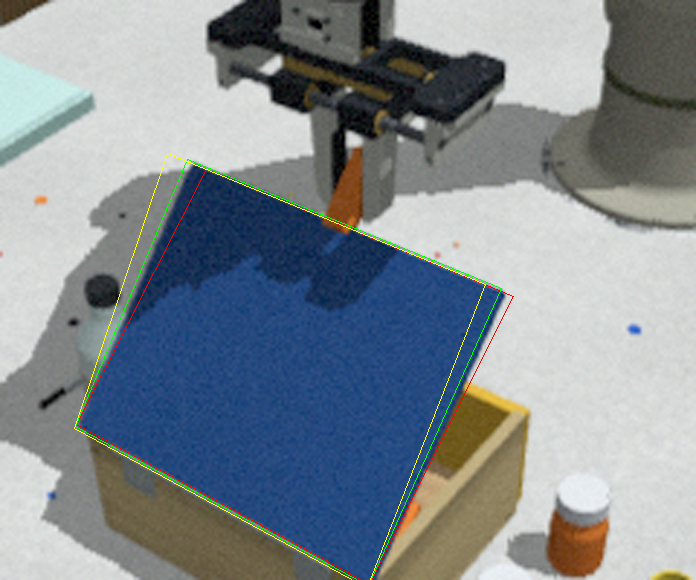

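The picture shows the lid standing close to the 45° outline, its front edge corners near (195,165) and (505,292). The tab is between the pads, and the yellow panel is against the chest front at (500,395). The arm reading gives 44.8°, so I'm handing in.

```bash
python3 -c "
from plant import manip
print(manip.hand_in())"
```

```text
the job is handed in; nothing more can be done
None
```

The tray was pushed gently home with the lid shut, and I handed the job in with the gripper holding the lid steady at about 45° (44.8° from the arm pose); no verdict came back, and I did not check where the owls lay in the tray.

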